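Lids back on the canister set

ROBOT

A 7-joint arm with a two-finger parallel gripper is mounted at the origin on a cart in front of the work surface, level with it; the furniture and walls round the work are solid. World frame = base frame: x ahead of the robot, y to its left, z up, the work surface at z = 0. Lengths are in m, angles in rad, forces in N, time in s.
With the tool pointing down it reaches from about 0.4 to 0.85 m from the base axis. Payload 4.5 kg.
Tool frame: the origin (TCP) lies midway between the tips of the shut fingers; the grasp point (between the pads) lies 19 mm behind it; z points along the fingers, y is the line along which they close (so a half turn about z gives the same grasp; the last joint's range is limited). The gripper opens to 88 mm and grips with 3 to 60 N. Pads are 18 mm wide; open, the fingers measure 123 mm over their backs; the gripper's body (75 mm by 187 mm) begins 45 mm behind the grasp point.
Start: joints at [1.19, 0.689, -0.195, 1.565, 0.157, 0.902, -0.215], TCP at [0.252, -0.572, 0.239] pointing down, gripper open.
Joint ranges: [-3.01, 3.01], [-0.46, 2.08], [-1.47, 1.51], [0.13, 2.56], [-1, 4.14], [0.04, 2.09], [-2.66, 2.66]. Speed limits (rad/s): [2.57, 2.57, 3.14, 3.14, 3.14, 3.14, 3.14].

INTERFACE

Orientations are given as a unit quaternion [x, y, z, w].
In Python, from plant import get_state, viewer, workorder gives the robot as it stands. The module is installed in compiled form; this text tells all that it offers.
- The arm moves only by the tool step_arm, never from a script. Its argument "motion" is a list of rows, each an object of numbers: "wx", "wy", "wz": the turn, a rotation vector about the tool's x, y, z each as a share of 180 degrees, from -1 to 1; "dx", "dy", "dz": the shift along the tool's x, y, z each as a share of 8 cm, from -1 to 1; "claw": the finger opening in mm, from 0 to 88.1. A call has 1 to 8 rows; each row is the pose to reach, as a shift and turn from the pose commanded when the call began, along the tool's axes at that moment, turning the shorter way round; what a row does not reach only later rows make up. A row lasts 1/10 s, in which the tool goes at most 50 mm and 8.59 degrees, less where a joint would pass 70% of its speed; a pose out of reach is approached as far as the arm can. A call with a number of a shift or a turn outside -1 to 1 is refused whole. A call with a gripper value outside its range is refused whole. The fingers move at their own pace and stop on an object; "force" is the grip in N (left out, the last holds). Time passes only in rows, so rows that repeat a pose let the fingers close. It gives the time, the measured TCP pose, the force, the opening and the grip force at its end, in the units of the state.
- get_state(): the state, without advancing time (a new reading comes with each control period).
- viewer.snapshot(name): name is "scene" or "side" or "wrist"; returns (picture, depth): 384x512x3 uint8, red, green, blue; 384x512 float32, m along the optical axis (not along the pixel's ray), 0 where there is no reading.
- viewer.calibration(name): a dict with "vfov" (degrees; the focal length in pixels is half the picture's height over the tangent of half this angle, whatever the lens; pixels are square), "cx", "cy" (the principal point, pixels), "dist_coeffs" ([k1, k2, p1, p2, k3] as OpenCV has them; the pictures are not rectified), "extrinsics" (4x4, takes a point from camera to world coordinates). Camera axes: x right, y down, z forward; pixel columns grow to the right and rows downward; lengths in m; the calibration is good to about 2 mm. A picture is of the moment at which its call begins: read the wrist's pose just before it. calibration takes no time and is no camera call; for the wrist camera it gives the pose at the moment of the call.
- workorder.finish_job(): hands the job in; it is judged then, once.
The state is a dict: "clock": time; "q": joint angles; "qd": joint speeds; "joint_torque": joint torques, N m; "tool_pos": TCP position; "eef_rot": TCP orientation; "contact_force": force on the tool from outside, world axes, zero at the start; "moment": the same for the moment, N m; "opening": opening from 0.0 (shut) to 1.0 (fully open); "finger_force": force on a finger pad.
Only numpy, scipy, OpenCV 4.12 (cv2) and the standard library are available. Lean on these libraries where they do the work, as an engineer would, in place of code of your own. Each camera call takes 0.05 s, during which the arm holds its last target. There are 200 camera calls.

TASK

The four steel canisters have been washed and their lids left in a stack, biggest at the bottom. Take the stack apart and put every lid back on the canister it was made for, knob up and seated flat all round; lower each lid into its mouth rather than dropping it. Do not knock the canisters over or shove them out of place, and leave the salt shaker and the spice jar alone.

Things in the scene. Friction and masses are not known exactly. Their poses are not given: they have to be found in the camera images.
- canister_xl: the largest of four plain steel storage canisters, round, open at the top, standing loose on the worktop: 132 mm across outside, 126 mm across inside the mouth, 110 mm tall, wall 3 mm. Origin: centre of its underside; z up. Its lid is lid_xl.
- canister_l: the second largest of four plain steel storage canisters, round, open at the top, standing loose on the worktop: 112 mm across outside, 106 mm across inside the mouth, 96 mm tall, wall 3 mm. Origin: centre of its underside; z up. Its lid is lid_l.
- canister_m: the second smallest of four plain steel storage canisters, round, open at the top, standing loose on the worktop: 92 mm across outside, 86 mm across inside the mouth, 82 mm tall, wall 3 mm. Origin: centre of its underside; z up. Its lid is lid_m.
- canister_s: the smallest of four plain steel storage canisters, round, open at the top, standing loose on the worktop: 72 mm across outside, 66 mm across inside the mouth, 70 mm tall, wall 3 mm. Origin: centre of its underside; z up. Its lid is lid_s.
- lid_xl: the largest of four steel lids, flange 135 mm across; at the start bottom of the stack. Origin: centre of its lower edge, z up. Heights over it: tapered skirt 0-10 mm (109 mm across below, 119 at the flange; it centres itself in the mouth), flat top 31 mm, black cylindrical knob 26 mm across from 31 to 57 mm. Hollow: nests 31 mm above the next lid, over its knob. Seated: 100 mm above canister_xl's origin.
- lid_l: the second largest of four steel lids, flange 115 mm across; at the start second from below. Origin: centre of its lower edge, z up. Heights over it: tapered skirt 0-10 mm (89 mm across below, 99 at the flange; it centres itself in the mouth), flat top 31 mm, black cylindrical knob 26 mm across from 31 to 57 mm. Hollow: nests 31 mm above the next lid, over its knob. Seated: 86 mm above canister_l's origin.
- lid_m: the second smallest of four steel lids, flange 95 mm across; at the start third from below. Origin: centre of its lower edge, z up. Heights over it: tapered skirt 0-10 mm (69 mm across below, 79 at the flange; it centres itself in the mouth), flat top 31 mm, black cylindrical knob 26 mm across from 31 to 57 mm. Hollow: nests 31 mm above the next lid, over its knob. Seated: 72 mm above canister_m's origin.
- lid_s: the smallest of four steel lids, flange 75 mm across; at the start top of the stack. Origin: centre of its lower edge, z up. Heights over it: tapered skirt 0-10 mm (49 mm across below, 59 at the flange; it centres itself in the mouth), flat top 31 mm, black cylindrical knob 26 mm across from 31 to 57 mm. Hollow: nests 31 mm above the next lid, over its knob. Seated: 60 mm above canister_s's origin.
- salt_shaker: bystander: glass salt shaker with a grey domed cap, 44 mm across, 90 mm tall, standing behind the canisters. Origin: centre of its underside.
- spice_jar: bystander: glass spice jar with a black cap, 44 mm across, 105 mm tall, standing behind the canisters. Origin: centre of its underside.

How it is judged:
At the end, for the whole second after the job is handed in: Each of the four lids is seated on the canister of its own size: centred within 7 mm, at its seat height within 3 mm, level within 0.06 rad; the canisters stand upright on the worktop; lids and canisters are at rest (horizontal distance between lid_xl and canister_xl below 0.007 m and z of lid_xl in the frame of canister_xl between 0.097 and 0.103 m and angle between each of lid_xl, canister_xl, lid_l, canister_l, lid_m, canister_m, lid_s, canister_s's own z axis and vertical below 0.06 rad and height (world z) of each of canister_xl, canister_l, canister_m, canister_s below 0.005 m and linear speed of each of lid_xl, canister_xl, lid_l, canister_l, lid_m, canister_m, lid_s, canister_s below 0.02 m/s and horizontal distance between lid_l and canister_l below 0.007 m and z of lid_l in the frame of canister_l between 0.083 and 0.089 m and horizontal distance between lid_m and canister_m below 0.007 m and z of lid_m in the frame of canister_m between 0.069 and 0.075 m and horizontal distance between lid_s and canister_s below 0.007 m and z of lid_s in the frame of canister_s between 0.057 and 0.063 m); the robot touches nothing.
It fails at once if a lid is dropped onto its canister instead of being lowered (faster than 0.6 m/s within 15 mm of its seat) ((horizontal distance between lid_xl and canister_xl below 0.02 m and z of lid_xl in the frame of canister_xl below 0.115 m and linear speed of lid_xl above 0.6 m/s) or (horizontal distance between lid_l and canister_l below 0.02 m and z of lid_l in the frame of canister_l below 0.101 m and linear speed of lid_l above 0.6 m/s) or (horizontal distance between lid_m and canister_m below 0.02 m and z of lid_m in the frame of canister_m below 0.087 m and linear speed of lid_m above 0.6 m/s) or (horizontal distance between lid_s and canister_s below 0.02 m and z of lid_s in the frame of canister_s below 0.075 m and linear speed of lid_s above 0.6 m/s)).
It fails at once if a canister is tipped (0.35 rad) or shoved more than 40 mm ((angle between canister_xl's own z axis and vertical above 0.35 rad or distance of canister_xl from where it was at the start of the episode above 0.04 m) or (angle between canister_l's own z axis and vertical above 0.35 rad or distance of canister_l from where it was at the start of the episode above 0.04 m) or (angle between canister_m's own z axis and vertical above 0.35 rad or distance of canister_m from where it was at the start of the episode above 0.04 m) or (angle between canister_s's own z axis and vertical above 0.35 rad or distance of canister_s from where it was at the start of the episode above 0.04 m)).
It fails at once if the salt shaker or the spice jar is moved more than 30 mm or knocked over ((distance of salt_shaker from where it was at the start of the episode above 0.03 m or angle between salt_shaker's own z axis and vertical above 0.5 rad) or (distance of spice_jar from where it was at the start of the episode above 0.03 m or angle between spice_jar's own z axis and vertical above 0.5 rad)).
It also fails if it takes over 96 s, if anything falls off the work surface, if the arm or the gripper's body presses on something with over 40 N, if the wrist force passes 120 N, or if a joint passes its speed limit or range.

## Working session

There is one attempt and no reset: what is moved stays moved. The work goes in short steps, Python scripts to look and compute and a tool call to move; the robot and the scene stay as the last step left them, time stands still between calls to the robot, and variables do not carry over. Pictures are saved under pics/ and viewed, at most 14 in all, crops included, and the job is handed in when it is done.

Besides the shell and the picture viewer there is one more tool, called after "Call:" as name(argument=value, ...), one argument or row to a line, values as JSON. step_arm: Moves the arm, as the interface text tells. Shift numbers are shares of 8 cm and turn numbers shares of 180 degrees, none past 1 either way. Its arguments: {"type":"object","properties":{"motion":{"type":"array","items":{"type":"object","properties":{"wx":{"type":"number","minimum":-1,"maximum":1},"wy":{"type":"number","minimum":-1,"maximum":1},"wz":{"type":"number","minimum":-1,"maximum":1},"dx":{"type":"number","minimum":-1,"maximum":1},"dy":{"type":"number","minimum":-1,"maximum":1},"dz":{"type":"number","minimum":-1,"maximum":1},"claw":{"type":"number"}}}},"force":{"type":"number"}},"required":["motion"]}

```bash
mkdir -p pics; cat > h.py <<'E'
import numpy as np, cv2
from plant import get_state, viewer, workorder
def cam(name):
    c=viewer.calibration(name); img,d=viewer.snapshot(name)
    f=img.shape[0]/2/np.tan(np.radians(c['vfov'])/2)
    K=np.array([[f,0,c['cx']],[0,f,c['cy']],[0,0,1]])
    return img,d,K,np.array(c['dist_coeffs'],float),np.array(c['extrinsics'])
def cloud(d,K,D,E):
    h,w=d.shape; v,u=np.mgrid[:h,:w]
    p=cv2.undistortPoints(np.stack([u,v],-1).reshape(-1,1,2).astype(float),K,D).reshape(h,w,2)
    P=np.dstack([p*d[...,None],d])@E[:3,:3].T+E[:3,3]
    P[d<=0]=np.nan
    return P
E
cat > a.py <<'E'
from h import *
s=get_state(); print(s['clock'],s['tool_pos'],s['eef_rot'],s['opening'])
for n in ['scene','side']:
    i,d,K,D,E=cam(n); cv2.imwrite(f'pics/{n}0.png',i[...,::-1]); np.savez(f'{n}.npz',i=i,d=d,K=K,D=D,E=E); print(n,E[:3,3],E[:3,2],(d>0).mean())
E
python3 a.py
```

```text
0.0 [ 0.25159367 -0.57143925  0.23789308] [ 9.78556469e-01  2.05976660e-01 -2.52425043e-04 -8.87980916e-04] 0.9992032542634071
scene [-0.03215321  0.42571503  0.47047032] [ 0.73558193 -0.48836341 -0.46948952] 0.9958953857421875
side [0.29467874 0.6638697  0.6201447 ] [ 0.32723174 -0.73576822 -0.59292876] 0.9961191813151041
```

View pics/scene0.png

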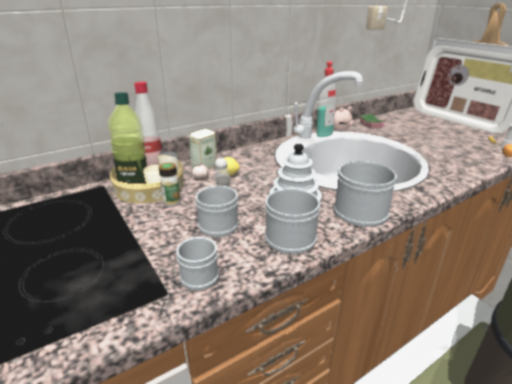

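View pics/side0.png

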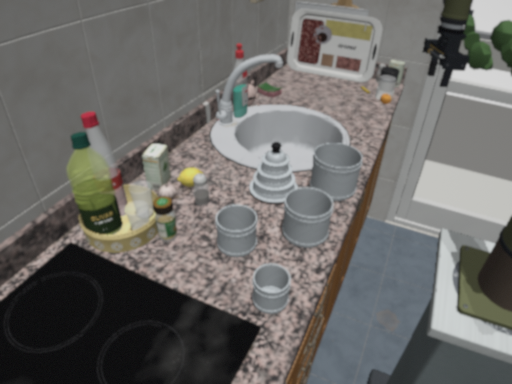

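The scene view shows the canisters at about S (198,262), M (217,208), L (292,220) and XL (365,192). The stack knob is at (298,148), with the shaker and jar at (222,172) and (170,185). Next I fit circles to the rims using depth.

```bash
cat > b.py <<'E'
from h import *
from scipy.optimize import least_squares
def fit(P,z0,z1,c,r,w):
    m=(P[:,2]>z0)&(P[:,2]<z1)&(np.hypot(P[:,0]-c[0],P[:,1]-c[1])<w)
    q=P[m,:2]
    if len(q)<6: return len(q)
    f=least_squares(lambda x:np.hypot(q[:,0]-x[0],q[:,1]-x[1])-r,q.mean(0),loss='soft_l1',f_scale=.002)
    return len(q),f.x.round(4),np.abs(f.fun).mean().round(4)
if __name__=='__main__':
  px={'scene':dict(s=(198,262),m=(217,208),l=(292,220),xl=(365,192),k=(298,152),salt=(222,172),jar=(170,185)),
    'side':dict(s=(270,288),m=(237,230),l=(307,216),xl=(336,170),k=(276,150),salt=(201,190),jar=(165,215))}
  dim=dict(s=(.070,.036),m=(.082,.046),l=(.096,.056),xl=(.110,.066))
  for n in px:
    z=np.load(n+'.npz'); G=cloud(z['d'],z['K'],z['D'],z['E']); P=G.reshape(-1,3); P=P[~np.isnan(P[:,0])]
    for k,(u,v) in px[n].items():
        g=G[v,u]; print(n,k,g.round(3),end=' ')
        if k in dim:
            h,r=dim[k]; 
            c=g[:2]
            for _ in range(3):
                o=fit(P,h-.012,h+.006,c,r-.0015,r+.025)
                if isinstance(o,int): break
                c=o[1]
            m=np.hypot(P[:,0]-c[0],P[:,1]-c[1])<r+.005
            print(o,'top',np.percentile(P[m,2],99).round(4))
        elif k=='k':
            m=np.hypot(P[:,0]-g[0],P[:,1]-g[1])<.04
            print('top',np.percentile(P[m,2],99.5))
            for zz,r in ((.124,.013),(.093,.013)): pass
            print(fit(P,.128,.147,g[:2],.013,.04))
            for z0,r in((.01,.0675),(.041,.0575),(.072,.0475),(.103,.0375)): print(fit(P,z0-.002,z0+.005,g[:2],r,r+.03))
        else: print()
E
python3 b.py
```

```text
scene s [0.426 0.244 0.068] (547, array([0.4576, 0.2327]), np.float64(0.0011)) top 0.0717
scene m [0.553 0.14  0.077] (512, array([0.5922, 0.1213]), np.float64(0.0011)) top 0.0838
scene l [0.419 0.046 0.086] (718, array([0.4621, 0.0128]), np.float64(0.001)) top 0.0978
scene xl [ 0.411 -0.151  0.092] (709, array([ 0.4531, -0.1995]), np.float64(0.0012)) top 0.1118
scene k [ 0.591 -0.105  0.135] top 0.15248582542000247
(64, array([ 0.6003, -0.1132]), np.float64(0.0015))
(33, array([ 0.5927, -0.1028]), np.float64(0.003))
(82, array([ 0.6057, -0.1159]), np.float64(0.0036))
(120, array([ 0.6039, -0.1138]), np.float64(0.0032))
(92, array([ 0.6016, -0.1138]), np.float64(0.0028))
scene salt [0.731 0.032 0.06 ] 
scene jar [0.73  0.177 0.064] 
side s [0.469 0.21  0.006] (444, array([0.4578, 0.2339]), np.float64(0.0009)) top 0.0717
side m [0.611 0.086 0.006] (419, array([0.592 , 0.1229]), np.float64(0.001)) top 0.0823
side l [ 0.474 -0.036  0.009] (483, array([0.4618, 0.014 ]), np.float64(0.001)) top 0.0965
side xl [ 0.44  -0.136  0.1  ] (434, array([ 0.4534, -0.1979]), np.float64(0.0014)) top 0.1102
side k [ 0.594 -0.1    0.137] top 0.1497315877834968
(59, array([ 0.5988, -0.1124]), np.float64(0.0013))
(193, array([ 0.6003, -0.1157]), np.float64(0.0038))
(221, array([ 0.6018, -0.1159]), np.float64(0.0037))
(190, array([ 0.6019, -0.1161]), np.float64(0.0039))
(152, array([ 0.601 , -0.1165]), np.float64(0.0038))
side salt [0.737 0.04  0.054] 
side jar [0.736 0.187 0.083]
```

```bash
python3 - <<'E'
from h import *
A=[]
for n in ['scene','side']:
    z=np.load(n+'.npz'); A.append(cloud(z['d'],z['K'],z['D'],z['E']).reshape(-1,3))
P=np.vstack(A); P=P[~np.isnan(P[:,0])]
P=P[(P[:,0]<.95)&(P[:,0]>.2)&(abs(P[:,1])<.6)&(P[:,2]>.16)]
c=np.round(P/[.05,.05,.1]).astype(int); u,k=np.unique(c,axis=0,return_counts=True)
for a,b in zip(u,k):
    if b>8: print((a*[.05,.05,.1]).round(2),b)
E
```

```text
[ 0.2  -0.55  0.3 ] 19
[ 0.2  -0.55  0.4 ] 131
[ 0.2  -0.55  0.5 ] 41
[ 0.2 -0.5  0.3] 200
[ 0.25 -0.55  0.3 ] 90
[ 0.25 -0.55  0.4 ] 642
[ 0.25 -0.55  0.5 ] 235
[ 0.25 -0.5   0.2 ] 18
[ 0.25 -0.5   0.3 ] 280
[ 0.25 -0.5   0.4 ] 22
[ 0.25 -0.45  0.3 ] 16
[ 0.3 -0.6  0.3] 29
[ 0.3  -0.55  0.3 ] 11
[ 0.3  -0.55  0.4 ] 117
[ 0.3  -0.55  0.5 ] 52
[ 0.75 -0.45  0.2 ] 133
[ 0.75 -0.45  0.3 ] 152
[ 0.8  -0.45  0.2 ] 150
[ 0.8  -0.45  0.3 ] 108
[ 0.85 -0.45  0.2 ] 98
[ 0.85 -0.4   0.2 ] 212
[0.85 0.2  0.2 ] 257
[0.85 0.25 0.2 ] 14
[ 0.9 -0.5  0.2] 252
[ 0.9 -0.5  0.3] 97
[ 0.9  -0.45  0.2 ] 117
[ 0.9 -0.4  0.2] 162
[0.9  0.15 0.2 ] 704
[0.9 0.2 0.2] 769
[0.9 0.2 0.3] 132
[0.9  0.25 0.2 ] 1186
[0.9  0.25 0.3 ] 50
[0.95 0.15 0.2 ] 326
[0.95 0.15 0.3 ] 302
[0.95 0.2  0.2 ] 35
[0.95 0.25 0.2 ] 37
```

Call:
step_arm(
  motion=[
    {"wz": 0.045},
    {"wz": 0.09},
    {"wz": 0.132},
    {"wz": 0.132},
  ],
)

```text
$.motion[0]: bad value
```

The path is clear, since the faucet is at x>0.72, y<-0.4. The row format was refused, so I'll try again with all keys given.

Call:
step_arm(
  motion=[
    {"wx": 0,"wy": 0,"wz": 0.045,"dx": 0,"dy": 0,"dz": 0,"claw": 88},
    {"wx": 0,"wy": 0,"wz": 0.09,"dx": 0,"dy": 0,"dz": 0,"claw": 88},
    {"wx": 0,"wy": 0,"wz": 0.132,"dx": 0,"dy": 0,"dz": 0,"claw": 88},
    {"wx": 0,"wy": 0,"wz": 0.132,"dx": 0,"dy": 0,"dz": 0,"claw": 88},
  ],
  force=30,
)

```text
clock: 0.5
tool_pos: [0.2518, -0.5717, 0.2384]
eef_rot: [1.0, -0.0, -0.0, -0.0]
contact_force: [0.8, 0.3, -0.7]
opening: 0.998
finger_force: 0.0
```

Call:
step_arm(
  motion=[
    {"wx": 0,"wy": 0,"wz": 0,"dx": 0.36,"dy": -0.48,"dz": 0,"claw": 88},
    {"wx": 0,"wy": 0,"wz": 0,"dx": 0.72,"dy": -0.96,"dz": 0,"claw": 88},
    {"wx": 0,"wy": 0,"wz": 0,"dx": 0.72,"dy": -0.96,"dz": 0,"claw": 88},
  ],
)

```text
clock: 0.8
tool_pos: [0.3159, -0.4883, 0.2385]
eef_rot: [1.0, 0.008, 0.002, -0.003]
contact_force: [1.2, -1.4, 0.6]
opening: 0.999
finger_force: 0.0
```

Call:
step_arm(
  motion=[
    {"wx": 0,"wy": 0,"wz": 0,"dx": 0.36,"dy": -0.48,"dz": 0,"claw": 88},
    {"wx": 0,"wy": 0,"wz": 0,"dx": 0.72,"dy": -0.96,"dz": 0,"claw": 88},
    {"wx": 0,"wy": 0,"wz": 0,"dx": 0.72,"dy": -0.96,"dz": 0,"claw": 88},
  ],
)

```text
clock: 1.1
tool_pos: [0.3729, -0.4115, 0.2386]
eef_rot: [1.0, 0.008, 0.002, -0.002]
contact_force: [0.4, -0.1, 0.3]
opening: 0.999
finger_force: 0.0
```

Call:
step_arm(
  motion=[
    {"wx": 0,"wy": 0,"wz": 0,"dx": 0.36,"dy": -0.48,"dz": 0,"claw": 88},
    {"wx": 0,"wy": 0,"wz": 0,"dx": 0.72,"dy": -0.96,"dz": 0,"claw": 88},
    {"wx": 0,"wy": 0,"wz": 0,"dx": 0.72,"dy": -0.96,"dz": 0,"claw": 88},
  ],
)

```text
clock: 1.4
tool_pos: [0.43, -0.3348, 0.2387]
eef_rot: [1.0, 0.008, 0.002, -0.002]
contact_force: [0.3, 0.9, -0.4]
opening: 0.994
finger_force: 0.0
```

Call:
step_arm(
  motion=[
    {"wx": 0,"wy": 0,"wz": 0,"dx": 0.36,"dy": -0.48,"dz": 0,"claw": 88},
    {"wx": 0,"wy": 0,"wz": 0,"dx": 0.72,"dy": -0.96,"dz": 0,"claw": 88},
    {"wx": 0,"wy": 0,"wz": 0,"dx": 0.72,"dy": -0.96,"dz": 0,"claw": 88},
  ],
)

```text
clock: 1.7
tool_pos: [0.4873, -0.2578, 0.2386]
eef_rot: [1.0, 0.007, 0.002, -0.002]
contact_force: [0.0, 0.5, 0.2]
opening: 1.0
finger_force: 0.0
```

Call:
step_arm(
  motion=[
    {"wx": 0,"wy": 0,"wz": 0,"dx": 0.36,"dy": -0.48,"dz": 0,"claw": 88},
    {"wx": 0,"wy": 0,"wz": 0,"dx": 0.72,"dy": -0.96,"dz": 0,"claw": 88},
    {"wx": 0,"wy": 0,"wz": 0,"dx": 0.72,"dy": -0.96,"dz": 0,"claw": 88},
  ],
)

```text
clock: 2.0
tool_pos: [0.5444, -0.1808, 0.2386]
eef_rot: [1.0, 0.007, 0.002, -0.002]
contact_force: [-0.4, 0.7, -0.3]
opening: 0.997
finger_force: 0.0
```

Call:
step_arm(
  motion=[
    {"wx": 0,"wy": 0,"wz": 0,"dx": 0.34,"dy": -0.42,"dz": 0,"claw": 60},
    {"wx": 0,"wy": 0,"wz": 0,"dx": 0.69,"dy": -0.85,"dz": 0,"claw": 60},
    {"wx": 0,"wy": 0,"wz": 0,"dx": 0.69,"dy": -0.85,"dz": 0,"claw": 60},
    {"wx": 0,"wy": 0,"wz": 0,"dx": 0.69,"dy": -0.85,"dz": 0,"claw": 60},
  ],
)

```text
clock: 2.4
tool_pos: [0.5949, -0.1203, 0.2383]
eef_rot: [1.0, 0.002, -0.0, 0.0]
contact_force: [0.1, -1.3, 0.1]
opening: 0.689
finger_force: 0.0
```

```bash
python3 - <<'E'
from h import *
s=get_state();print(s['tool_pos'],s['eef_rot'])
i,d,K,D,E=cam('wrist');cv2.imwrite('pics/w1.png',i[...,::-1]);np.savez('w1.npz',i=i,d=d,K=K,D=D,E=E);print(E)
from b import fit
G=cloud(d,K,D,E);P=G.reshape(-1,3);P=P[~np.isnan(P[:,0])]
m=(P[:,2]>.147)&(P[:,2]<.154)&(np.hypot(P[:,0]-.6,P[:,1]+.113)<.03)
print(m.sum(),P[m].mean(0),P[m].min(0),P[m].max(0))
E
```

```text
[ 0.59492171 -0.12029491  0.23826446] [ 9.99998465e-01  1.67511938e-03 -4.69410708e-04  2.08057112e-04]
[[ 0.00339477 -0.94681561 -0.32175873  0.67790921]
 [-0.99999325 -0.00276132 -0.00242506 -0.11994665]
 [ 0.00140761  0.32176479 -0.94681859  0.38367929]
 [ 0.          0.          0.          1.        ]]
532 [ 0.60031325 -0.11236054  0.14902348] [ 0.58795238 -0.12467752  0.14700849] [ 0.61177692 -0.10014184  0.15146797]
```

View pics/w1.png

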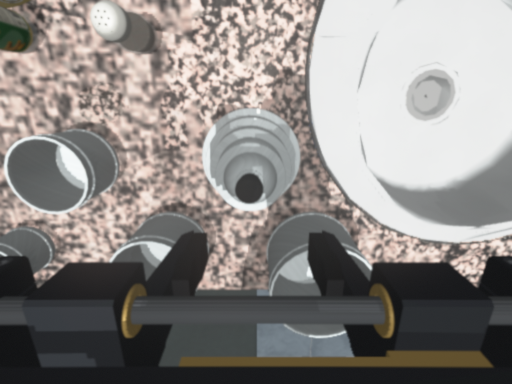

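The wrist view shows the knob at (249,187), which works out to (0.600,-0.1125), agreeing with the earlier fits. The sink is well to the right and the canisters are clear.

Call:
step_arm(
  motion=[
    {"wx": 0,"wy": 0,"wz": 0,"dx": 0.065,"dy": -0.098,"dz": 0.1,"claw": 60},
    {"wx": 0,"wy": 0,"wz": 0,"dx": 0.065,"dy": -0.098,"dz": 0.4,"claw": 60},
    {"wx": 0,"wy": 0,"wz": 0,"dx": 0.065,"dy": -0.098,"dz": 0.8,"claw": 60},
    {"wx": 0,"wy": 0,"wz": 0,"dx": 0.065,"dy": -0.098,"dz": 0.8,"claw": 60},
    {"wx": 0,"wy": 0,"wz": 0,"dx": 0.065,"dy": -0.098,"dz": 0.8,"claw": 60},
  ],
)

```text
clock: 2.95
tool_pos: [0.5998, -0.1129, 0.1746]
eef_rot: [1.0, -0.0, -0.001, 0.0]
contact_force: [0.6, -0.7, 0.4]
opening: 0.683
finger_force: 0.0
```

Call:
step_arm(
  motion=[
    {"wx": 0,"wy": 0,"wz": 0,"dx": 0,"dy": 0,"dz": 0.25,"claw": 50},
    {"wx": 0,"wy": 0,"wz": 0,"dx": 0,"dy": 0,"dz": 0.45,"claw": 45},
    {"wx": 0,"wy": 0,"wz": 0,"dx": 0,"dy": 0,"dz": 0.57,"claw": 40},
    {"wx": 0,"wy": 0,"wz": 0,"dx": 0,"dy": 0,"dz": 0.57,"claw": 35},
    {"wx": 0,"wy": 0,"wz": 0,"dx": 0,"dy": 0,"dz": 0.57,"claw": 20},
    {"wx": 0,"wy": 0,"wz": 0,"dx": 0,"dy": 0,"dz": 0.57,"claw": 20},
    {"wx": 0,"wy": 0,"wz": 0,"dx": 0,"dy": 0,"dz": 0.57,"claw": 20},
    {"wx": 0,"wy": 0,"wz": 0,"dx": 0,"dy": 0,"dz": 0.57,"claw": 20},
  ],
)

```text
clock: 3.75
tool_pos: [0.6011, -0.1123, 0.1302]
eef_rot: [1.0, 0.0, 0.001, 0.0]
contact_force: [0.0, -0.5, 5.9]
opening: 0.284
finger_force: 30.0
```

Call:
step_arm(
  motion=[
    {"wx": 0,"wy": 0,"wz": 0,"dx": 0,"dy": 0,"dz": -0.15,"claw": 20},
    {"wx": 0,"wy": 0,"wz": 0,"dx": 0,"dy": 0,"dz": -0.35,"claw": 20},
    {"wx": 0,"wy": 0,"wz": 0,"dx": 0,"dy": 0,"dz": -0.6,"claw": 20},
    {"wx": 0,"wy": 0,"wz": 0,"dx": 0,"dy": 0,"dz": -0.85,"claw": 20},
    {"wx": 0,"wy": 0,"wz": 0,"dx": 0,"dy": 0,"dz": -1,"claw": 20},
    {"wx": 0,"wy": 0,"wz": 0,"dx": 0,"dy": 0,"dz": -1,"claw": 20},
    {"wx": 0,"wy": 0,"wz": 0,"dx": 0,"dy": 0,"dz": -1,"claw": 20},
  ],
)

```text
clock: 4.45
tool_pos: [0.5998, -0.1121, 0.2089]
eef_rot: [1.0, 0.0, -0.0, -0.0]
contact_force: [-0.4, 0.6, -1.4]
opening: 0.286
finger_force: 30.0
```

```bash
python3 - <<'E'
from h import *
s=get_state();print(s['tool_pos'],s['contact_force'],s['opening'])
i,d,K,D,E=cam('side');cv2.imwrite('pics/s2.png',cv2.resize(i[60:300,140:460,::-1],None,fx=2,fy=2))
E
```

```text
[ 0.59984091 -0.11205848  0.20885312] [-0.37150566  0.58531401 -1.35334358] 0.2855601863786529
```

View pics/s2.png

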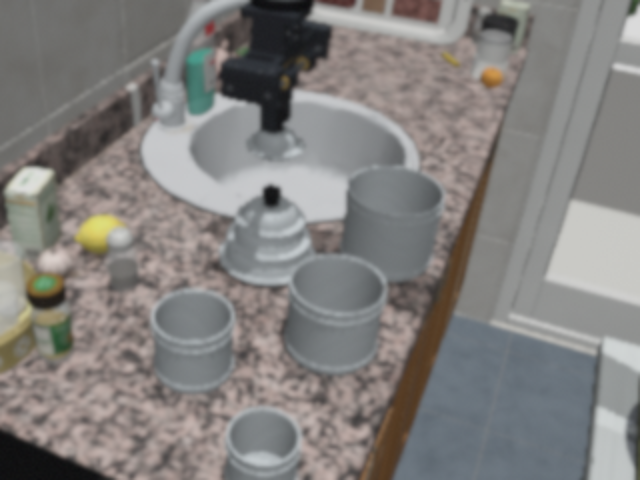

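Only the small lid came up, at crop (275,140), and the rest of the stack is undisturbed. Now to canister S.

Call:
step_arm(
  motion=[
    {"wx": 0,"wy": 0,"wz": 0,"dx": -0.12,"dy": -0.3,"dz": 0,"claw": 20},
    {"wx": 0,"wy": 0,"wz": 0,"dx": -0.36,"dy": -0.86,"dz": 0,"claw": 20},
  ],
)

```text
clock: 4.7
tool_pos: [0.5716, -0.047, 0.2079]
eef_rot: [1.0, -0.004, 0.0, 0.001]
contact_force: [0.5, 0.8, -1.6]
opening: 0.286
finger_force: 30.0
```

Call:
step_arm(
  motion=[
    {"wx": 0,"wy": 0,"wz": 0,"dx": -0.18,"dy": -0.43,"dz": 0,"claw": 20},
    {"wx": 0,"wy": 0,"wz": 0,"dx": -0.36,"dy": -0.86,"dz": 0,"claw": 20},
  ],
)

```text
clock: 4.9
tool_pos: [0.5411, 0.027, 0.208]
eef_rot: [1.0, 0.0, -0.001, -0.0]
contact_force: [0.1, 0.0, -1.4]
opening: 0.286
finger_force: 30.0
```

Call:
step_arm(
  motion=[
    {"wx": 0,"wy": 0,"wz": 0,"dx": -0.18,"dy": -0.43,"dz": 0,"claw": 20},
    {"wx": 0,"wy": 0,"wz": 0,"dx": -0.36,"dy": -0.86,"dz": 0,"claw": 20},
  ],
)

```text
clock: 5.1
tool_pos: [0.5124, 0.0954, 0.2081]
eef_rot: [1.0, 0.0, -0.001, 0.0]
contact_force: [0.2, 0.4, -1.0]
opening: 0.285
finger_force: 30.0
```

Call:
step_arm(
  motion=[
    {"wx": 0,"wy": 0,"wz": 0,"dx": -0.18,"dy": -0.43,"dz": 0,"claw": 20},
    {"wx": 0,"wy": 0,"wz": 0,"dx": -0.36,"dy": -0.86,"dz": 0,"claw": 20},
  ],
)

```text
clock: 5.3
tool_pos: [0.4836, 0.1642, 0.2082]
eef_rot: [1.0, 0.0, -0.001, 0.0]
contact_force: [0.3, -0.1, -1.1]
opening: 0.29
finger_force: 30.0
```

Call:
step_arm(
  motion=[
    {"wx": 0,"wy": 0,"wz": 0,"dx": -0.18,"dy": -0.43,"dz": 0,"claw": 20},
    {"wx": 0,"wy": 0,"wz": 0,"dx": -0.3,"dy": -0.75,"dz": 0,"claw": 20},
    {"wx": 0,"wy": 0,"wz": 0,"dx": -0.34,"dy": -0.86,"dz": 0,"claw": 20},
    {"wx": 0,"wy": 0,"wz": 0,"dx": -0.34,"dy": -0.86,"dz": 0,"claw": 20},
    {"wx": 0,"wy": 0,"wz": 0,"dx": -0.34,"dy": -0.86,"dz": 0,"claw": 20},
  ],
)

```text
clock: 5.8
tool_pos: [0.4584, 0.2299, 0.2088]
eef_rot: [1.0, -0.001, -0.0, 0.001]
contact_force: [-0.2, 0.1, -1.2]
opening: 0.287
finger_force: 30.0
```

```bash
cat > c.py <<'E'
# lid-in-hand check: flange circle under the tool vs TCP; canister fits
from h import *
import sys
from b import fit
def look(n,r,off,can,h,rc):
    i,d,K,D,E=cam(n); G=cloud(d,K,D,E);P=G.reshape(-1,3);P=P[~np.isnan(P[:,0])]
    t=np.array(get_state()['tool_pos'])
    z=t[2]-off
    print(n,'lid',fit(P,z+.004,z+.018,t[:2],r,r+.02))
    q=P[(np.hypot(*(P[:,:2]-t[:2]).T)<r+.015)&(P[:,2]>z-.02)&(P[:,2]<z+.02)]
    print('  lowest',np.percentile(q[:,2],[1,5,50]).round(4) if len(q) else 0,'expected',z.round(4))
    print('  can',fit(P,h-.012,h+.006,can,rc-.0015,rc+.02))
    return i
E
python3 - <<'E'
from c import *
s=get_state();print(s['tool_pos'],s['clock'])
for n in('scene','side'): i=look(n,.0375,.037,(.4577,.2333),.07,.036); cv2.imwrite(f'pics/{n}3.png',i[...,::-1])
E
```

```text
[0.45837732 0.2299168  0.20875182] 5.8
scene lid (408, array([0.4632, 0.2275]), np.float64(0.0038))
  lowest [0.1739 0.1828 0.1855] expected 0.1719
  can (552, array([0.4577, 0.2328]), np.float64(0.0011))
side lid (469, array([0.4591, 0.224 ]), np.float64(0.0038))
  lowest [0.1819 0.1827 0.1844] expected 0.1719
  can (444, array([0.4576, 0.234 ]), np.float64(0.0009))
```

Call:
step_arm(
  motion=[
    {"wx": 0,"wy": 0,"wz": 0,"dx": -0.01,"dy": -0.043,"dz": 0.2,"claw": 20},
    {"wx": 0,"wy": 0,"wz": 0,"dx": -0.01,"dy": -0.043,"dz": 0.5,"claw": 20},
    {"wx": 0,"wy": 0,"wz": 0,"dx": -0.01,"dy": -0.043,"dz": 0.8,"claw": 20},
    {"wx": 0,"wy": 0,"wz": 0,"dx": -0.01,"dy": -0.043,"dz": 1,"claw": 20},
    {"wx": 0,"wy": 0,"wz": 0,"dx": -0.01,"dy": -0.043,"dz": 1,"claw": 20},
    {"wx": 0,"wy": 0,"wz": 0,"dx": -0.01,"dy": -0.043,"dz": 1,"claw": 20},
  ],
)

```text
clock: 6.5
tool_pos: [0.4577, 0.2342, 0.1293]
eef_rot: [1.0, -0.001, 0.0, 0.0]
contact_force: [0.4, 0.4, -0.7]
opening: 0.285
finger_force: 30.0
```

Call:
step_arm(
  motion=[
    {"wx": 0,"wy": 0,"wz": 0,"dx": 0,"dy": 0,"dz": 0.1,"claw": 20},
    {"wx": 0,"wy": 0,"wz": 0,"dx": 0,"dy": 0,"dz": 0.2,"claw": 20},
    {"wx": 0,"wy": 0,"wz": 0,"dx": 0,"dy": 0,"dz": 0.28,"claw": 20},
    {"wx": 0,"wy": 0,"wz": 0,"dx": 0,"dy": 0,"dz": 0.34,"claw": 20},
    {"wx": 0,"wy": 0,"wz": 0,"dx": 0,"dy": 0,"dz": 0.38,"claw": 20},
    {"wx": 0,"wy": 0,"wz": 0,"dx": 0,"dy": 0,"dz": 0.38,"claw": 20},
    {"wx": 0,"wy": 0,"wz": 0,"dx": 0,"dy": 0,"dz": 0.38,"claw": 20},
  ],
)

```text
clock: 7.2
tool_pos: [0.4573, 0.2351, 0.0987]
eef_rot: [1.0, -0.0, 0.0, 0.0]
contact_force: [0.1, -0.1, -0.8]
opening: 0.286
finger_force: 30.0
```

Call:
step_arm(
  motion=[
    {"wx": 0,"wy": 0,"wz": 0,"dx": 0,"dy": 0,"dz": 0.015,"claw": 20},
    {"wx": 0,"wy": 0,"wz": 0,"dx": 0,"dy": 0,"dz": 0.03,"claw": 20},
    {"wx": 0,"wy": 0,"wz": 0,"dx": 0,"dy": 0,"dz": 0.03,"claw": 20},
    {"wx": 0,"wy": 0,"wz": 0,"dx": 0,"dy": 0,"dz": 0.03,"claw": 20},
  ],
)

```text
clock: 7.6
tool_pos: [0.4578, 0.2349, 0.0972]
eef_rot: [1.0, -0.0, 0.001, -0.0]
contact_force: [0.6, -1.7, 6.9]
opening: 0.28
finger_force: 30.0
```

Call:
step_arm(
  motion=[
    {"wx": 0,"wy": 0,"wz": 0,"dx": 0,"dy": 0,"dz": 0,"claw": 32},
    {"wx": 0,"wy": 0,"wz": 0,"dx": 0,"dy": 0,"dz": 0,"claw": 40},
    {"wx": 0,"wy": 0,"wz": 0,"dx": 0,"dy": 0,"dz": 0,"claw": 60},
    {"wx": 0,"wy": 0,"wz": 0,"dx": 0,"dy": 0,"dz": 0,"claw": 60},
    {"wx": 0,"wy": 0,"wz": 0,"dx": 0,"dy": 0,"dz": -0.25,"claw": 60},
    {"wx": 0,"wy": 0,"wz": 0,"dx": 0,"dy": 0,"dz": -0.6,"claw": 60},
    {"wx": 0,"wy": 0,"wz": 0,"dx": 0,"dy": 0,"dz": -1,"claw": 60},
    {"wx": 0,"wy": 0,"wz": 0,"dx": 0,"dy": 0,"dz": -1,"claw": 60},
  ],
)

```text
clock: 8.4
tool_pos: [0.4591, 0.2364, 0.1795]
eef_rot: [1.0, -0.0, 0.003, -0.002]
contact_force: [0.0, 0.3, 0.5]
opening: 0.683
finger_force: 0.0
```

Call:
step_arm(
  motion=[
    {"wx": 0,"wy": 0,"wz": 0,"dx": 0.18,"dy": 0.43,"dz": 0,"claw": 60},
    {"wx": 0,"wy": 0,"wz": 0,"dx": 0.36,"dy": 0.87,"dz": 0,"claw": 60},
  ],
)

```text
clock: 8.6
tool_pos: [0.4856, 0.1664, 0.176]
eef_rot: [1.0, 0.002, -0.0, -0.0]
contact_force: [0.4, -0.2, -0.1]
opening: 0.683
finger_force: 0.0
```

Call:
step_arm(
  motion=[
    {"wx": 0,"wy": 0,"wz": 0,"dx": 0.18,"dy": 0.43,"dz": 0,"claw": 60},
    {"wx": 0,"wy": 0,"wz": 0,"dx": 0.36,"dy": 0.87,"dz": 0,"claw": 60},
  ],
)

```text
clock: 8.8
tool_pos: [0.5146, 0.095, 0.1756]
eef_rot: [1.0, 0.0, -0.0, 0.0]
contact_force: [0.6, 0.6, 0.2]
opening: 0.681
finger_force: 0.0
```

Call:
step_arm(
  motion=[
    {"wx": 0,"wy": 0,"wz": 0,"dx": 0.18,"dy": 0.43,"dz": 0,"claw": 60},
    {"wx": 0,"wy": 0,"wz": 0,"dx": 0.36,"dy": 0.87,"dz": 0,"claw": 60},
  ],
)

```text
clock: 9.0
tool_pos: [0.5434, 0.0253, 0.1755]
eef_rot: [1.0, 0.0, -0.001, -0.0]
contact_force: [-0.1, -0.2, -0.1]
opening: 0.68
finger_force: 0.0
```

Call:
step_arm(
  motion=[
    {"wx": 0,"wy": 0,"wz": 0,"dx": 0.18,"dy": 0.43,"dz": 0,"claw": 60},
    {"wx": 0,"wy": 0,"wz": 0,"dx": 0.36,"dy": 0.87,"dz": 0,"claw": 60},
  ],
)

```text
clock: 9.2
tool_pos: [0.5722, -0.0443, 0.1754]
eef_rot: [1.0, 0.0, -0.001, -0.0]
contact_force: [0.8, -0.8, -0.0]
opening: 0.682
finger_force: 0.0
```

Call:
step_arm(
  motion=[
    {"wx": 0,"wy": 0,"wz": 0,"dx": 0.18,"dy": 0.43,"dz": 0,"claw": 60},
    {"wx": 0,"wy": 0,"wz": 0,"dx": 0.34,"dy": 0.87,"dz": 0,"claw": 60},
    {"wx": 0,"wy": 0,"wz": 0,"dx": 0.34,"dy": 0.87,"dz": 0,"claw": 60},
    {"wx": 0,"wy": 0,"wz": 0,"dx": 0.34,"dy": 0.87,"dz": 0,"claw": 60},
  ],
)

```text
clock: 9.6
tool_pos: [0.5988, -0.1135, 0.1753]
eef_rot: [1.0, -0.001, -0.001, -0.0]
contact_force: [-0.7, 0.3, -0.2]
opening: 0.682
finger_force: 0.0
```

```bash
cat > k.py <<'E'
# knob-top centroids from wrist/side/scene: python3 k.py x y ztop ...
from h import *
import sys
def knob(c,zt,names=('wrist','side')):
    for n in names:
        i,d,K,D,E=cam(n);P=cloud(d,K,D,E).reshape(-1,3);P=P[~np.isnan(P[:,0])]
        m=(P[:,2]>zt-.003)&(P[:,2]<zt+.004)&(np.hypot(P[:,0]-c[0],P[:,1]-c[1])<.03)
        q=P[m]
        if m.sum()>5: print(n,m.sum(),'mean',q.mean(0).round(4),'mid',((q.min(0)+q.max(0))/2)[:2].round(4))
        else: print(n,'few')
if __name__=='__main__':
    s=get_state();print(s['clock'],s['tool_pos'],s['eef_rot'].round(4) if hasattr(s['eef_rot'],'round') else s['eef_rot'])
    a=list(map(float,sys.argv[1:]))
    for j in range(0,len(a),3): knob(a[j:j+2],a[j+2])
E
python3 k.py .6 -.1125 .119 .4577 .2333 .117
```

```text
9.6 [ 0.59884508 -0.1134512   0.17528351] [ 1.e+00 -1.e-03 -8.e-04 -2.e-04]
wrist 683 mean [ 0.5998 -0.1119  0.1181] mid [ 0.599  -0.1117]
side 40 mean [ 0.5976 -0.1071  0.1181] mid [ 0.5985 -0.1075]
wrist few
side 120 mean [0.4552 0.2369 0.1174] mid [0.4555 0.2359]
```

Call:
step_arm(
  motion=[
    {"wx": 0,"wy": 0,"wz": 0,"dx": 0.015,"dy": -0.02,"dz": 0.3,"claw": 55},
    {"wx": 0,"wy": 0,"wz": 0,"dx": 0.015,"dy": -0.02,"dz": 0.6,"claw": 50},
    {"wx": 0,"wy": 0,"wz": 0,"dx": 0.015,"dy": -0.02,"dz": 0.85,"claw": 45},
    {"wx": 0,"wy": 0,"wz": 0,"dx": 0.015,"dy": -0.02,"dz": 0.96,"claw": 40},
    {"wx": 0,"wy": 0,"wz": 0,"dx": 0.015,"dy": -0.02,"dz": 0.96,"claw": 30},
    {"wx": 0,"wy": 0,"wz": 0,"dx": 0.015,"dy": -0.02,"dz": 0.96,"claw": 20},
    {"wx": 0,"wy": 0,"wz": 0,"dx": 0.015,"dy": -0.02,"dz": 0.96,"claw": 20},
    {"wx": 0,"wy": 0,"wz": 0,"dx": 0.015,"dy": -0.02,"dz": 0.96,"claw": 20},
  ],
)

```text
clock: 10.6
tool_pos: [0.6011, -0.1111, 0.1003]
eef_rot: [1.0, 0.0, 0.001, 0.0]
contact_force: [-0.7, -0.0, -1.4]
opening: 0.288
finger_force: 30.0
```

Call:
step_arm(
  motion=[
    {"wx": 0,"wy": 0,"wz": 0,"dx": 0,"dy": 0,"dz": 0,"claw": 20},
    {"wx": 0,"wy": 0,"wz": 0,"dx": 0,"dy": 0,"dz": 0,"claw": 20},
  ],
)

```text
clock: 10.8
tool_pos: [0.601, -0.1111, 0.1002]
eef_rot: [1.0, 0.0, 0.001, 0.0]
contact_force: [-0.5, -0.2, 2.1]
opening: 0.282
finger_force: 30.0
```

Call:
step_arm(
  motion=[
    {"wx": 0,"wy": 0,"wz": 0,"dx": 0,"dy": 0,"dz": -0.15,"claw": 20},
    {"wx": 0,"wy": 0,"wz": 0,"dx": 0,"dy": 0,"dz": -0.35,"claw": 20},
    {"wx": 0,"wy": 0,"wz": 0,"dx": 0,"dy": 0,"dz": -0.65,"claw": 20},
    {"wx": 0,"wy": 0,"wz": 0,"dx": 0,"dy": 0,"dz": -1,"claw": 20},
    {"wx": 0,"wy": 0,"wz": 0,"dx": 0,"dy": 0,"dz": -1,"claw": 20},
  ],
)

```text
clock: 11.3
tool_pos: [0.6033, -0.1116, 0.1838]
eef_rot: [1.0, -0.0, 0.004, 0.001]
contact_force: [1.4, 0.2, -1.5]
opening: 0.286
finger_force: 30.0
```

Call:
step_arm(
  motion=[
    {"wx": 0,"wy": 0,"wz": 0,"dx": 0,"dy": -0.3,"dz": 0,"claw": 20},
    {"wx": 0,"wy": 0,"wz": 0,"dx": -0.035,"dy": -0.7,"dz": 0,"claw": 20},
    {"wx": 0,"wy": 0,"wz": 0,"dx": -0.035,"dy": -0.96,"dz": 0,"claw": 20},
  ],
)

```text
clock: 11.6
tool_pos: [0.5969, -0.0317, 0.179]
eef_rot: [1.0, 0.001, -0.001, -0.001]
contact_force: [-0.4, 0.8, -1.9]
opening: 0.282
finger_force: 30.0
```

Call:
step_arm(
  motion=[
    {"wx": 0,"wy": 0,"wz": 0,"dx": 0,"dy": -0.3,"dz": 0,"claw": 20},
    {"wx": 0,"wy": 0,"wz": 0,"dx": -0.035,"dy": -0.7,"dz": 0,"claw": 20},
    {"wx": 0,"wy": 0,"wz": 0,"dx": -0.035,"dy": -0.96,"dz": 0,"claw": 20},
  ],
)

```text
clock: 11.9
tool_pos: [0.5939, 0.0454, 0.1789]
eef_rot: [1.0, 0.001, -0.001, -0.001]
contact_force: [1.1, -0.7, -1.3]
opening: 0.284
finger_force: 30.0
```

Call:
step_arm(
  motion=[
    {"wx": 0,"wy": 0,"wz": 0,"dx": 0,"dy": -0.3,"dz": 0,"claw": 20},
    {"wx": 0,"wy": 0,"wz": 0,"dx": -0.035,"dy": -0.7,"dz": 0,"claw": 20},
    {"wx": 0,"wy": 0,"wz": 0,"dx": -0.035,"dy": -0.96,"dz": 0,"claw": 20},
    {"wx": 0,"wy": 0,"wz": 0,"dx": -0.035,"dy": -0.96,"dz": 0,"claw": 20},
    {"wx": 0,"wy": 0,"wz": 0,"dx": -0.035,"dy": -0.96,"dz": 0,"claw": 20},
  ],
)

```text
clock: 12.4
tool_pos: [0.5918, 0.1189, 0.179]
eef_rot: [1.0, 0.0, -0.0, 0.001]
contact_force: [-0.0, -0.4, -2.1]
opening: 0.287
finger_force: 30.0
```

```bash
python3 - <<'E'
from c import *
s=get_state();print(s['tool_pos'],s['clock'])
i=look('scene',.0475,.038,(.592,.122),.082,.046); cv2.imwrite('pics/scene4.png',i[60:348,40:424,::-1].repeat(2,0).repeat(2,1))
E
```

```text
[0.59176931 0.11886094 0.17903734] 12.4
scene lid (303, array([0.597 , 0.1153]), np.float64(0.0037))
  lowest [0.1428 0.1447 0.155 ] expected 0.1411
  can (509, array([0.5922, 0.1214]), np.float64(0.001))
```

View pics/scene4.png

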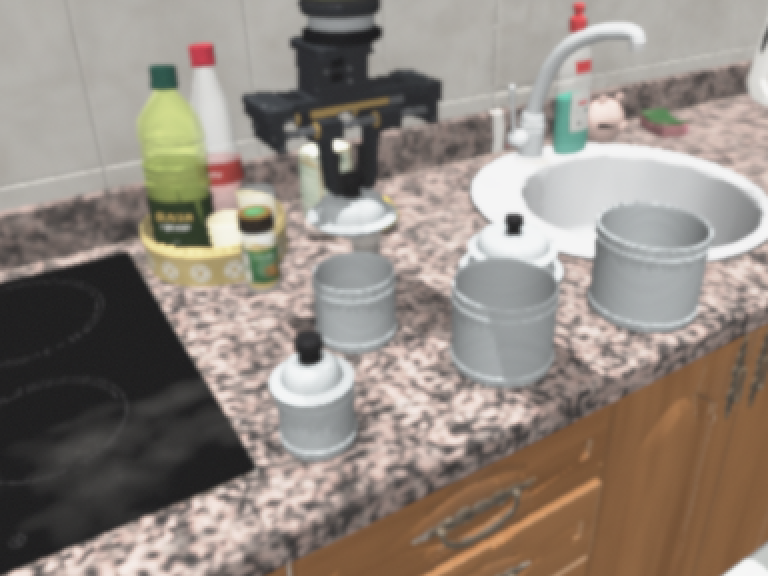

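Lid S is seated level on its canister at (312,385), and lid M hangs level over canister M at (352,215). Lowering it now.

Call:
step_arm(
  motion=[
    {"wx": 0,"wy": 0,"wz": 0,"dx": 0,"dy": -0.04,"dz": 0.15,"claw": 20},
    {"wx": 0,"wy": 0,"wz": 0,"dx": 0,"dy": -0.04,"dz": 0.35,"claw": 20},
    {"wx": 0,"wy": 0,"wz": 0,"dx": 0,"dy": -0.04,"dz": 0.5,"claw": 20},
    {"wx": 0,"wy": 0,"wz": 0,"dx": 0,"dy": -0.04,"dz": 0.62,"claw": 20},
    {"wx": 0,"wy": 0,"wz": 0,"dx": 0,"dy": -0.04,"dz": 0.72,"claw": 20},
    {"wx": 0,"wy": 0,"wz": 0,"dx": 0,"dy": -0.04,"dz": 0.8,"claw": 20},
    {"wx": 0,"wy": 0,"wz": 0,"dx": 0,"dy": -0.04,"dz": 0.84,"claw": 20},
    {"wx": 0,"wy": 0,"wz": 0,"dx": 0,"dy": -0.04,"dz": 0.84,"claw": 20},
  ],
)

```text
clock: 13.25
tool_pos: [0.5922, 0.1225, 0.112]
eef_rot: [1.0, 0.0, -0.0, 0.0]
contact_force: [0.4, 0.4, -1.2]
opening: 0.285
finger_force: 30.0
```

Call:
step_arm(
  motion=[
    {"wx": 0,"wy": 0,"wz": 0,"dx": 0,"dy": 0,"dz": 0.015,"claw": 20},
    {"wx": 0,"wy": 0,"wz": 0,"dx": 0,"dy": 0,"dz": 0.03,"claw": 20},
    {"wx": 0,"wy": 0,"wz": 0,"dx": 0,"dy": 0,"dz": 0.03,"claw": 20},
    {"wx": 0,"wy": 0,"wz": 0,"dx": 0,"dy": 0,"dz": 0.03,"claw": 20},
  ],
)

```text
clock: 13.65
tool_pos: [0.5928, 0.1225, 0.1103]
eef_rot: [1.0, -0.0, 0.001, -0.0]
contact_force: [0.2, 0.5, 0.2]
opening: 0.283
finger_force: 30.0
```

Contact is starting. I'll go 1 mm further, release, and head back.

Call:
step_arm(
  motion=[
    {"wx": 0,"wy": 0,"wz": 0,"dx": 0,"dy": 0,"dz": 0.015,"claw": 20},
    {"wx": 0,"wy": 0,"wz": 0,"dx": 0,"dy": 0,"dz": 0.015,"claw": 20},
    {"wx": 0,"wy": 0,"wz": 0,"dx": 0,"dy": 0,"dz": 0.015,"claw": 20},
  ],
)

```text
clock: 13.95
tool_pos: [0.5928, 0.1225, 0.1102]
eef_rot: [1.0, -0.0, 0.001, -0.0]
contact_force: [-1.2, -0.3, 8.1]
opening: 0.288
finger_force: 30.0
```

Call:
step_arm(
  motion=[
    {"wx": 0,"wy": 0,"wz": 0,"dx": 0,"dy": 0,"dz": 0,"claw": 32},
    {"wx": 0,"wy": 0,"wz": 0,"dx": 0,"dy": 0,"dz": 0,"claw": 40},
    {"wx": 0,"wy": 0,"wz": 0,"dx": 0,"dy": 0,"dz": 0,"claw": 60},
    {"wx": 0,"wy": 0,"wz": 0,"dx": 0,"dy": 0,"dz": 0,"claw": 60},
    {"wx": 0,"wy": 0,"wz": 0,"dx": 0,"dy": 0,"dz": -0.25,"claw": 60},
    {"wx": 0,"wy": 0,"wz": 0,"dx": 0,"dy": 0,"dz": -0.5,"claw": 60},
    {"wx": 0,"wy": 0,"wz": 0,"dx": 0,"dy": 0,"dz": -0.7,"claw": 60},
    {"wx": 0,"wy": 0,"wz": 0,"dx": 0,"dy": 0,"dz": -0.7,"claw": 60},
  ],
)

```text
clock: 14.75
tool_pos: [0.5937, 0.1228, 0.1666]
eef_rot: [1.0, -0.0, 0.002, -0.0]
contact_force: [0.4, 0.1, -0.1]
opening: 0.682
finger_force: 0.0
```

Call:
step_arm(
  motion=[
    {"wx": 0,"wy": 0,"wz": 0,"dx": 0.03,"dy": 0.48,"dz": 0,"claw": 60},
    {"wx": 0,"wy": 0,"wz": 0,"dx": 0.03,"dy": 0.98,"dz": 0,"claw": 60},
  ],
)

```text
clock: 14.95
tool_pos: [0.5945, 0.0452, 0.1638]
eef_rot: [1.0, 0.002, -0.0, -0.0]
contact_force: [0.7, -0.7, -0.3]
opening: 0.679
finger_force: 0.0
```

Call:
step_arm(
  motion=[
    {"wx": 0,"wy": 0,"wz": 0,"dx": 0.03,"dy": 0.48,"dz": 0,"claw": 60},
    {"wx": 0,"wy": 0,"wz": 0,"dx": 0.03,"dy": 0.98,"dz": 0,"claw": 60},
  ],
)

```text
clock: 15.15
tool_pos: [0.5966, -0.0354, 0.1636]
eef_rot: [1.0, 0.0, -0.001, -0.0]
contact_force: [0.6, 0.4, 0.6]
opening: 0.68
finger_force: 0.0
```

Call:
step_arm(
  motion=[
    {"wx": 0,"wy": 0,"wz": 0,"dx": 0.03,"dy": 0.48,"dz": 0,"claw": 60},
    {"wx": 0,"wy": 0,"wz": 0,"dx": 0.03,"dy": 0.98,"dz": 0,"claw": 60},
    {"wx": 0,"wy": 0,"wz": 0,"dx": 0.03,"dy": 0.98,"dz": 0,"claw": 60},
    {"wx": 0,"wy": 0,"wz": 0,"dx": 0.03,"dy": 0.98,"dz": 0,"claw": 60},
  ],
)

```text
clock: 15.55
tool_pos: [0.5987, -0.1137, 0.1636]
eef_rot: [1.0, -0.001, -0.001, -0.0]
contact_force: [-0.4, 1.4, 1.0]
opening: 0.682
finger_force: 0.0
```

```bash
python3 k.py .6 -.1115 .088 .592 .122 .129
```

```text
15.55 [ 0.59871746 -0.11370593  0.16363465] [ 1.0e+00 -1.2e-03 -8.0e-04 -1.0e-04]
wrist 578 mean [ 0.6006 -0.1118  0.087 ] mid [ 0.6001 -0.1118]
side 36 mean [ 0.5979 -0.1083  0.087 ] mid [ 0.5985 -0.1085]
wrist few
side 68 mean [0.5891 0.1254 0.1283] mid [0.5889 0.1236]
```

Call:
step_arm(
  motion=[
    {"wx": 0,"wy": 0,"wz": 0,"dx": 0.02,"dy": -0.025,"dz": 0.25,"claw": 55},
    {"wx": 0,"wy": 0,"wz": 0,"dx": 0.02,"dy": -0.025,"dz": 0.6,"claw": 50},
  ],
)

```text
clock: 15.95
tool_pos: [0.603, -0.1087, 0.1176]
eef_rot: [1.0, 0.001, 0.002, -0.0]
contact_force: [0.1, -0.6, 0.1]
opening: 0.575
finger_force: 0.0
```

Call:
step_arm(
  motion=[
    {"wx": 0,"wy": 0,"wz": 0,"dx": 0,"dy": 0,"dz": 0.25,"claw": 45},
    {"wx": 0,"wy": 0,"wz": 0,"dx": 0,"dy": 0,"dz": 0.45,"claw": 40},
    {"wx": 0,"wy": 0,"wz": 0,"dx": 0,"dy": 0,"dz": 0.58,"claw": 40},
    {"wx": 0,"wy": 0,"wz": 0,"dx": 0,"dy": 0,"dz": 0.58,"claw": 30},
    {"wx": 0,"wy": 0,"wz": 0,"dx": 0,"dy": 0,"dz": 0.58,"claw": 20},
    {"wx": 0,"wy": 0,"wz": 0,"dx": 0,"dy": 0,"dz": 0.58,"claw": 20},
    {"wx": 0,"wy": 0,"wz": 0,"dx": 0,"dy": 0,"dz": 0.58,"claw": 20},
    {"wx": 0,"wy": 0,"wz": 0,"dx": 0,"dy": 0,"dz": 0.58,"claw": 20},
  ],
)

```text
clock: 16.75
tool_pos: [0.6012, -0.1107, 0.0707]
eef_rot: [1.0, 0.0, 0.0, 0.0]
contact_force: [-0.1, -0.0, -1.4]
opening: 0.285
finger_force: 30.6
```

Call:
step_arm(
  motion=[
    {"wx": 0,"wy": 0,"wz": 0,"dx": 0,"dy": 0,"dz": -0.15,"claw": 20},
    {"wx": 0,"wy": 0,"wz": 0,"dx": 0,"dy": 0,"dz": -0.35,"claw": 20},
    {"wx": 0,"wy": 0,"wz": 0,"dx": 0,"dy": 0,"dz": -0.65,"claw": 20},
    {"wx": 0,"wy": 0,"wz": 0,"dx": 0,"dy": 0,"dz": -1,"claw": 20},
    {"wx": 0,"wy": 0,"wz": 0,"dx": 0,"dy": 0,"dz": -1,"claw": 20},
  ],
)

```text
clock: 17.25
tool_pos: [0.6039, -0.1113, 0.1548]
eef_rot: [1.0, -0.0, 0.004, 0.001]
contact_force: [1.0, 0.9, -2.5]
opening: 0.284
finger_force: 30.6
```

Call:
step_arm(
  motion=[
    {"wx": 0,"wy": 0,"wz": 0,"dx": -0.2,"dy": -0.18,"dz": -0.3,"claw": 20},
    {"wx": 0,"wy": 0,"wz": 0,"dx": -0.5,"dy": -0.45,"dz": -0.3,"claw": 20},
    {"wx": 0,"wy": 0,"wz": 0,"dx": -0.87,"dy": -0.77,"dz": -0.3,"claw": 20},
  ],
)

```text
clock: 17.55
tool_pos: [0.5316, -0.0493, 0.1747]
eef_rot: [1.0, -0.001, 0.001, 0.0]
contact_force: [0.2, 1.3, -2.4]
opening: 0.291
finger_force: 30.3
```

Call:
step_arm(
  motion=[
    {"wx": 0,"wy": 0,"wz": 0,"dx": -0.36,"dy": -0.32,"dz": 0,"claw": 20},
    {"wx": 0,"wy": 0,"wz": 0,"dx": -0.65,"dy": -0.6,"dz": 0,"claw": 20},
    {"wx": 0,"wy": 0,"wz": 0,"dx": -0.87,"dy": -0.77,"dz": 0,"claw": 20},
    {"wx": 0,"wy": 0,"wz": 0,"dx": -0.87,"dy": -0.77,"dz": 0,"claw": 20},
    {"wx": 0,"wy": 0,"wz": 0,"dx": -0.87,"dy": -0.77,"dz": 0,"claw": 20},
  ],
)

```text
clock: 18.05
tool_pos: [0.462, 0.0126, 0.1743]
eef_rot: [1.0, 0.0, 0.0, 0.0]
contact_force: [-0.2, -0.5, -1.6]
opening: 0.287
finger_force: 30.6
```

```bash
python3 - <<'E'
from c import *
s=get_state();print(s['tool_pos'],s['clock'])
for n in('scene','side'): i=look(n,.0575,.0395,(.462,.0134),.096,.056)
cv2.imwrite('pics/side5.png',i[60:300,140:460,::-1].repeat(2,0).repeat(2,1))
E
```

```text
[0.46202699 0.01257079 0.17431594] 18.05
scene lid (420, array([0.4663, 0.008 ]), np.float64(0.0037))
  lowest [0.1368 0.1389 0.1489] expected 0.1348
  can (550, array([0.4622, 0.0128]), np.float64(0.001))
side lid (426, array([0.4624, 0.0057]), np.float64(0.0038))
  lowest [0.1443 0.1453 0.1473] expected 0.1348
  can (307, array([0.462 , 0.0135]), np.float64(0.0009))
```

View pics/side5.png

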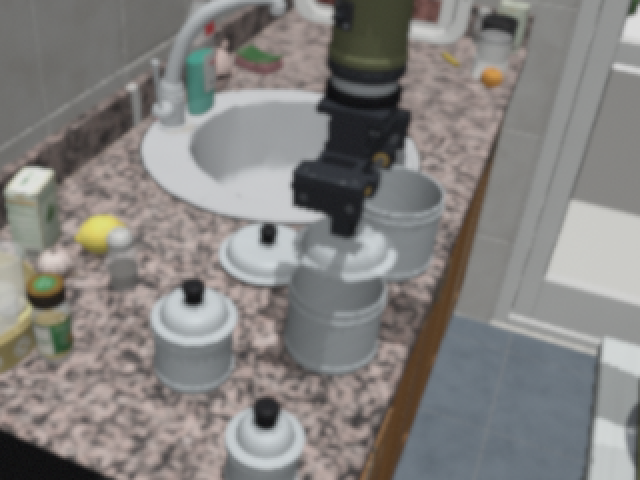

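Lids S (265,435) and M (195,310) are seated, lid L is centred above its canister at (345,250), and lid XL is alone at (267,250). Lowering L.

Call:
step_arm(
  motion=[
    {"wx": 0,"wy": 0,"wz": 0,"dx": 0,"dy": -0.008,"dz": 0.12,"claw": 20},
    {"wx": 0,"wy": 0,"wz": 0,"dx": 0,"dy": -0.008,"dz": 0.28,"claw": 20},
    {"wx": 0,"wy": 0,"wz": 0,"dx": 0,"dy": -0.008,"dz": 0.4,"claw": 20},
    {"wx": 0,"wy": 0,"wz": 0,"dx": 0,"dy": -0.008,"dz": 0.5,"claw": 20},
    {"wx": 0,"wy": 0,"wz": 0,"dx": 0,"dy": -0.008,"dz": 0.56,"claw": 20},
    {"wx": 0,"wy": 0,"wz": 0,"dx": 0,"dy": -0.008,"dz": 0.6,"claw": 20},
    {"wx": 0,"wy": 0,"wz": 0,"dx": 0,"dy": -0.008,"dz": 0.6,"claw": 20},
    {"wx": 0,"wy": 0,"wz": 0,"dx": 0,"dy": -0.008,"dz": 0.6,"claw": 20},
  ],
)

```text
clock: 18.95
tool_pos: [0.462, 0.0131, 0.1265]
eef_rot: [1.0, 0.0, 0.0, 0.0]
contact_force: [0.1, 0.6, -3.2]
opening: 0.28
finger_force: 30.6
```

Call:
step_arm(
  motion=[
    {"wx": 0,"wy": 0,"wz": 0,"dx": 0,"dy": 0,"dz": 0.015,"claw": 20},
    {"wx": 0,"wy": 0,"wz": 0,"dx": 0,"dy": 0,"dz": 0.03,"claw": 20},
    {"wx": 0,"wy": 0,"wz": 0,"dx": 0,"dy": 0,"dz": 0.03,"claw": 20},
    {"wx": 0,"wy": 0,"wz": 0,"dx": 0,"dy": 0,"dz": 0.03,"claw": 20},
  ],
)

```text
clock: 19.35
tool_pos: [0.4622, 0.0131, 0.1255]
eef_rot: [1.0, -0.0, 0.001, -0.0]
contact_force: [-2.7, -0.9, 15.5]
opening: 0.287
finger_force: 30.0
```

Call:
step_arm(
  motion=[
    {"wx": 0,"wy": 0,"wz": 0,"dx": 0,"dy": 0,"dz": 0,"claw": 32},
    {"wx": 0,"wy": 0,"wz": 0,"dx": 0,"dy": 0,"dz": 0,"claw": 40},
    {"wx": 0,"wy": 0,"wz": 0,"dx": 0,"dy": 0,"dz": 0,"claw": 60},
    {"wx": 0,"wy": 0,"wz": 0,"dx": 0,"dy": 0,"dz": 0,"claw": 60},
    {"wx": 0,"wy": 0,"wz": 0,"dx": 0,"dy": 0,"dz": -0.25,"claw": 60},
    {"wx": 0,"wy": 0,"wz": 0,"dx": 0,"dy": 0,"dz": -0.5,"claw": 60},
    {"wx": 0,"wy": 0,"wz": 0,"dx": 0,"dy": 0,"dz": -0.7,"claw": 60},
    {"wx": 0,"wy": 0,"wz": 0,"dx": 0,"dy": 0,"dz": -0.7,"claw": 60},
  ],
)

```text
clock: 20.15
tool_pos: [0.463, 0.0132, 0.1813]
eef_rot: [1.0, -0.0, 0.002, -0.0]
contact_force: [-0.3, 0.1, -0.2]
opening: 0.682
finger_force: 0.0
```

Call:
step_arm(
  motion=[
    {"wx": 0,"wy": 0,"wz": 0,"dx": 0.43,"dy": 0.39,"dz": 0,"claw": 60},
    {"wx": 0,"wy": 0,"wz": 0,"dx": 0.87,"dy": 0.78,"dz": 0,"claw": 60},
  ],
)

```text
clock: 20.35
tool_pos: [0.5314, -0.0487, 0.1792]
eef_rot: [1.0, 0.002, -0.001, -0.0]
contact_force: [1.2, 0.4, -0.4]
opening: 0.681
finger_force: 0.0
```

Call:
step_arm(
  motion=[
    {"wx": 0,"wy": 0,"wz": 0,"dx": 0.43,"dy": 0.39,"dz": 0.3,"claw": 60},
    {"wx": 0,"wy": 0,"wz": 0,"dx": 0.86,"dy": 0.78,"dz": 0.3,"claw": 60},
    {"wx": 0,"wy": 0,"wz": 0,"dx": 0.86,"dy": 0.78,"dz": 0.3,"claw": 60},
    {"wx": 0,"wy": 0,"wz": 0,"dx": 0.86,"dy": 0.78,"dz": 0.3,"claw": 60},
  ],
)

```text
clock: 20.75
tool_pos: [0.5997, -0.1124, 0.1542]
eef_rot: [1.0, -0.001, -0.001, -0.0]
contact_force: [-0.5, 1.0, -0.1]
opening: 0.682
finger_force: 0.0
```

```bash
python3 k.py .6 -.1115 .057 .462 .0134 .143
```

```text
20.75 [ 0.59969018 -0.11237004  0.1542425 ] [ 1.e+00 -8.e-04 -1.e-03 -1.e-04]
wrist 492 mean [ 0.601  -0.1112  0.056 ] mid [ 0.6004 -0.1108]
side 36 mean [ 0.599  -0.1071  0.0559] mid [ 0.5993 -0.1085]
wrist few
side 59 mean [0.4588 0.0165 0.1423] mid [0.4588 0.0157]
```

Call:
step_arm(
  motion=[
    {"wx": 0,"wy": 0,"wz": 0,"dx": 0.012,"dy": -0.014,"dz": 0.3,"claw": 55},
    {"wx": 0,"wy": 0,"wz": 0,"dx": 0.012,"dy": -0.014,"dz": 0.72,"claw": 50},
  ],
  force=40,
)

```text
clock: 21.15
tool_pos: [0.6027, -0.1093, 0.0998]
eef_rot: [1.0, 0.001, 0.003, 0.0]
contact_force: [-0.1, -0.1, -0.8]
opening: 0.573
finger_force: 0.0
```

Call:
step_arm(
  motion=[
    {"wx": 0,"wy": 0,"wz": 0,"dx": 0,"dy": 0,"dz": 0.3,"claw": 45},
    {"wx": 0,"wy": 0,"wz": 0,"dx": 0,"dy": 0,"dz": 0.55,"claw": 40},
    {"wx": 0,"wy": 0,"wz": 0,"dx": 0,"dy": 0,"dz": 0.71,"claw": 40},
    {"wx": 0,"wy": 0,"wz": 0,"dx": 0,"dy": 0,"dz": 0.71,"claw": 30},
    {"wx": 0,"wy": 0,"wz": 0,"dx": 0,"dy": 0,"dz": 0.71,"claw": 20},
    {"wx": 0,"wy": 0,"wz": 0,"dx": 0,"dy": 0,"dz": 0.71,"claw": 20},
    {"wx": 0,"wy": 0,"wz": 0,"dx": 0,"dy": 0,"dz": 0.71,"claw": 20},
    {"wx": 0,"wy": 0,"wz": 0,"dx": 0,"dy": 0,"dz": 0.71,"claw": 20},
  ],
)

```text
clock: 21.95
tool_pos: [0.6015, -0.1105, 0.0422]
eef_rot: [1.0, 0.0, 0.0, 0.0]
contact_force: [0.0, -0.4, 0.4]
opening: 0.284
finger_force: 40.0
```

Call:
step_arm(
  motion=[
    {"wx": 0,"wy": 0,"wz": 0,"dx": 0,"dy": 0,"dz": -0.15,"claw": 20},
    {"wx": 0,"wy": 0,"wz": 0,"dx": 0,"dy": 0,"dz": -0.35,"claw": 20},
    {"wx": 0,"wy": 0,"wz": 0,"dx": 0,"dy": 0,"dz": -0.65,"claw": 20},
    {"wx": 0,"wy": 0,"wz": 0,"dx": 0,"dy": 0,"dz": -1,"claw": 20},
  ],
)

```text
clock: 22.35
tool_pos: [0.6009, -0.1106, 0.1232]
eef_rot: [1.0, 0.0, -0.0, 0.0]
contact_force: [0.5, -0.6, -1.7]
opening: 0.285
finger_force: 40.0
```

Call:
step_arm(
  motion=[
    {"wx": 0,"wy": 0,"wz": 0,"dx": 0,"dy": 0,"dz": -0.35,"claw": 20},
    {"wx": 0,"wy": 0,"wz": 0,"dx": 0,"dy": 0,"dz": -0.75,"claw": 20},
    {"wx": 0,"wy": 0,"wz": 0,"dx": 0,"dy": 0,"dz": -0.85,"claw": 20},
    {"wx": 0,"wy": 0,"wz": 0,"dx": 0,"dy": 0,"dz": -0.85,"claw": 20},
  ],
)

```text
clock: 22.75
tool_pos: [0.6022, -0.1107, 0.1915]
eef_rot: [1.0, -0.0, 0.002, 0.0]
contact_force: [0.8, 1.0, -1.4]
opening: 0.281
finger_force: 40.0
```

Call:
step_arm(
  motion=[
    {"wx": 0,"wy": 0,"wz": 0,"dx": -0.2,"dy": 0.12,"dz": 0,"claw": 20},
    {"wx": 0,"wy": 0,"wz": 0,"dx": -0.5,"dy": 0.3,"dz": 0,"claw": 20},
    {"wx": 0,"wy": 0,"wz": 0,"dx": -0.92,"dy": 0.55,"dz": 0,"claw": 20},
  ],
)

```text
clock: 23.05
tool_pos: [0.5272, -0.1533, 0.1879]
eef_rot: [1.0, 0.002, -0.0, -0.001]
contact_force: [0.9, -1.4, -2.8]
opening: 0.28
finger_force: 40.0
```

Call:
step_arm(
  motion=[
    {"wx": 0,"wy": 0,"wz": 0,"dx": -0.4,"dy": 0.24,"dz": 0,"claw": 20},
    {"wx": 0,"wy": 0,"wz": 0,"dx": -0.75,"dy": 0.45,"dz": 0,"claw": 20},
    {"wx": 0,"wy": 0,"wz": 0,"dx": -0.92,"dy": 0.55,"dz": 0,"claw": 20},
    {"wx": 0,"wy": 0,"wz": 0,"dx": -0.92,"dy": 0.55,"dz": 0,"claw": 20},
    {"wx": 0,"wy": 0,"wz": 0,"dx": -0.92,"dy": 0.55,"dz": 0,"claw": 20},
  ],
)

```text
clock: 23.55
tool_pos: [0.4556, -0.1977, 0.1893]
eef_rot: [1.0, 0.001, 0.001, -0.0]
contact_force: [0.9, -0.2, -3.0]
opening: 0.281
finger_force: 40.0
```

```bash
python3 - <<'E'
from c import *
s=get_state();print(s['tool_pos'],s['clock'])
for n in('scene','side'): i=look(n,.0675,.042,(.4533,-.1987),.110,.066)
cv2.imwrite('pics/side6.png',i[60:300,140:460,::-1].repeat(2,0).repeat(2,1))
E
```

```text
[ 0.45562984 -0.19767639  0.18925445] 23.55
scene lid (380, array([ 0.4596, -0.2041]), np.float64(0.0038))
  lowest [0.1498 0.1514 0.1618] expected 0.1473
  can (572, array([ 0.4533, -0.1996]), np.float64(0.0012))
side lid (316, array([ 0.4559, -0.2046]), np.float64(0.0041))
  lowest [0.1479 0.1571 0.1602] expected 0.1474
  can (284, array([ 0.4535, -0.1988]), np.float64(0.0013))
```

View pics/side6.png

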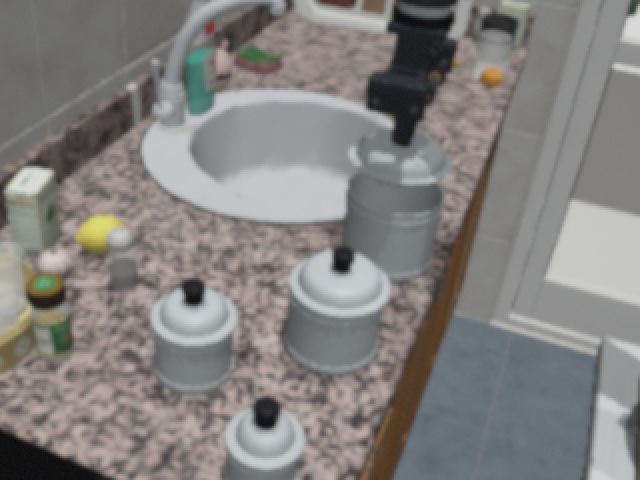

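Lids S, M and L are seated, and lid XL is over its canister at (400,155). A 2 mm correction, then down.

Call:
step_arm(
  motion=[
    {"wx": 0,"wy": 0,"wz": 0,"dx": -0.027,"dy": 0.016,"dz": 0.12,"claw": 20},
    {"wx": 0,"wy": 0,"wz": 0,"dx": -0.027,"dy": 0.016,"dz": 0.28,"claw": 20},
    {"wx": 0,"wy": 0,"wz": 0,"dx": -0.027,"dy": 0.016,"dz": 0.4,"claw": 20},
    {"wx": 0,"wy": 0,"wz": 0,"dx": -0.027,"dy": 0.016,"dz": 0.48,"claw": 20},
    {"wx": 0,"wy": 0,"wz": 0,"dx": -0.027,"dy": 0.016,"dz": 0.54,"claw": 20},
    {"wx": 0,"wy": 0,"wz": 0,"dx": -0.027,"dy": 0.016,"dz": 0.57,"claw": 20},
    {"wx": 0,"wy": 0,"wz": 0,"dx": -0.027,"dy": 0.016,"dz": 0.57,"claw": 20},
    {"wx": 0,"wy": 0,"wz": 0,"dx": -0.027,"dy": 0.016,"dz": 0.57,"claw": 20},
  ],
)

```text
clock: 24.45
tool_pos: [0.452, -0.1999, 0.1442]
eef_rot: [1.0, 0.0, 0.0, 0.0]
contact_force: [-0.8, 0.3, -2.3]
opening: 0.286
finger_force: 40.0
```

Call:
step_arm(
  motion=[
    {"wx": 0,"wy": 0,"wz": 0,"dx": 0,"dy": 0,"dz": 0.01,"claw": 20},
    {"wx": 0,"wy": 0,"wz": 0,"dx": 0,"dy": 0,"dz": 0.02,"claw": 20},
    {"wx": 0,"wy": 0,"wz": 0,"dx": 0,"dy": 0,"dz": 0.02,"claw": 20},
    {"wx": 0,"wy": 0,"wz": 0,"dx": 0,"dy": 0,"dz": 0.02,"claw": 20},
  ],
)

```text
clock: 24.85
tool_pos: [0.4523, -0.2, 0.1426]
eef_rot: [1.0, 0.0, 0.001, 0.0]
contact_force: [1.3, -0.4, -0.7]
opening: 0.281
finger_force: 40.0
```

Call:
step_arm(
  motion=[
    {"wx": 0,"wy": 0,"wz": 0,"dx": 0,"dy": 0,"dz": 0.012,"claw": 20},
    {"wx": 0,"wy": 0,"wz": 0,"dx": 0,"dy": 0,"dz": 0.012,"claw": 20},
    {"wx": 0,"wy": 0,"wz": 0,"dx": 0,"dy": 0,"dz": 0.012,"claw": 20},
  ],
)

```text
clock: 25.15
tool_pos: [0.4524, -0.2, 0.1421]
eef_rot: [1.0, 0.0, 0.001, 0.0]
contact_force: [-0.2, 0.2, 5.8]
opening: 0.283
finger_force: 40.0
```

Seated, so release, rise and check.

Call:
step_arm(
  motion=[
    {"wx": 0,"wy": 0,"wz": 0,"dx": 0,"dy": 0,"dz": 0,"claw": 32},
    {"wx": 0,"wy": 0,"wz": 0,"dx": 0,"dy": 0,"dz": 0,"claw": 40},
    {"wx": 0,"wy": 0,"wz": 0,"dx": 0,"dy": 0,"dz": 0,"claw": 60},
    {"wx": 0,"wy": 0,"wz": 0,"dx": 0,"dy": 0,"dz": 0,"claw": 60},
    {"wx": 0,"wy": 0,"wz": 0,"dx": 0,"dy": 0,"dz": -0.25,"claw": 60},
    {"wx": 0,"wy": 0,"wz": 0,"dx": 0,"dy": 0,"dz": -0.5,"claw": 60},
    {"wx": 0,"wy": 0,"wz": 0,"dx": 0,"dy": 0,"dz": -1,"claw": 60},
    {"wx": 0,"wy": 0,"wz": 0,"dx": 0,"dy": 0,"dz": -1,"claw": 60},
  ],
)

```text
clock: 25.95
tool_pos: [0.4544, -0.2008, 0.2251]
eef_rot: [1.0, -0.0, 0.004, 0.001]
contact_force: [0.7, -0.9, 1.0]
opening: 0.679
finger_force: 0.0
```

Call:
step_arm(
  motion=[
    {"wx": 0,"wy": 0,"wz": 0,"dx": 0,"dy": 0,"dz": -0.5,"claw": 60},
    {"wx": 0,"wy": 0,"wz": 0,"dx": 0,"dy": 0,"dz": -1,"claw": 60},
    {"wx": 0,"wy": 0,"wz": 0,"dx": 0,"dy": 0,"dz": -1,"claw": 60},
    {"wx": 0,"wy": 0,"wz": 0,"dx": 0,"dy": 0,"dz": -1,"claw": 60},
  ],
)

```text
clock: 26.35
tool_pos: [0.4519, -0.1999, 0.3014]
eef_rot: [1.0, 0.0, 0.0, 0.0]
contact_force: [-0.2, -0.0, -0.8]
opening: 0.681
finger_force: 0.0
```

```bash
python3 - <<'E'
from h import *
from k import knob
s=get_state();print(s['clock'],s['tool_pos'],s['contact_force'])
for c,z in(((.4577,.2333),.117),((.592,.122),.129),((.462,.0134),.143),((.4534,-.199),.157)): knob(c,z,('scene','side'))
i=cam('scene')[0];cv2.imwrite('pics/scene7.png',i[60:348,100:484,::-1].repeat(2,0).repeat(2,1))
E
```

```text
26.35 [ 0.45188578 -0.19987205  0.30144556] [-0.23278053 -0.00472501 -0.78172897]
scene 111 mean [0.4532 0.2364 0.1172] mid [0.4537 0.2353]
side 123 mean [0.4551 0.237  0.1172] mid [0.4556 0.2355]
scene 60 mean [0.5875 0.125  0.1294] mid [0.5887 0.1242]
side 66 mean [0.5888 0.1253 0.1283] mid [0.5881 0.1239]
scene 72 mean [0.4571 0.0161 0.1435] mid [0.4588 0.0159]
side 62 mean [0.4585 0.0166 0.142 ] mid [0.4583 0.0159]
scene 55 mean [ 0.4474 -0.1967  0.1577] mid [ 0.4485 -0.1982]
side 37 mean [ 0.4518 -0.195   0.1563] mid [ 0.4514 -0.196 ]
```

View pics/scene7.png

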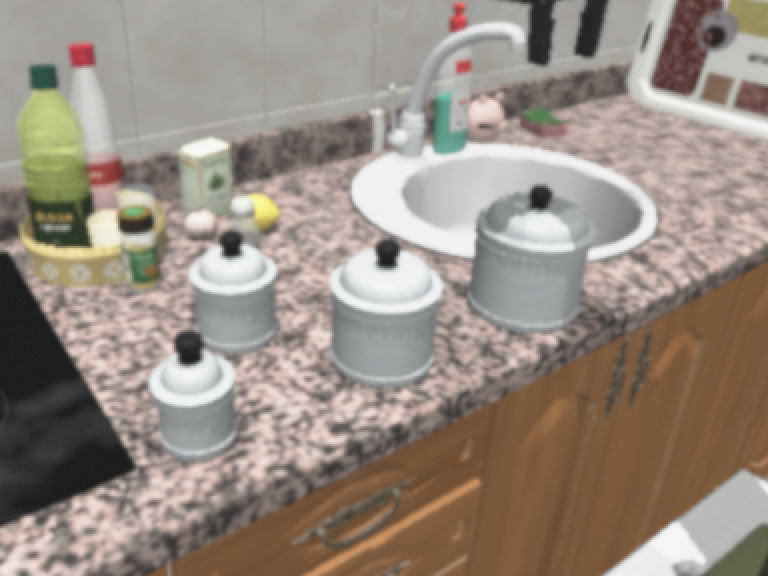

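All four lids sit level on their own canisters, at (190,380), (232,265), (386,280) and (538,220). Knob-top heights match the seated values to within about 1 mm, and the shaker and jar look untouched. Handing in.

```bash
python3 -c "
from plant import workorder
print(workorder.finish_job())"
```

```text
the job is handed in; nothing more can be done
None
```

I lowered all four lids onto their matching canisters and handed the job in at about 26 s; the last camera check showed each one level and at its seat height to about 1 mm, but the hand-in gave no verdict.

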